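# Empty warm-up run of the cheese room's vacuum packer

## Robot

A 6-joint arm with a two-finger parallel gripper is mounted at the origin on the work surface. World frame = base frame: x ahead of the robot, y to its left, z up, the work surface at z = 0. Lengths are in mm, angles in rad, forces in N, time in s.
With the tool pointing down it reaches from about 275 to 1000 mm from the base axis. Payload 8.4 kg.
Tool frame: the origin (TCP) lies on the mounting face of the last link; the fingertips stand 173 mm ahead of it and the grasp point (between the pads) lies 155 mm ahead of it; z points along the fingers, y is the direction in which the jaws open and shut (so a half turn about z gives the same grasp; the last joint's range is limited). The gripper opens to 85 mm and grips with 20 to 120 N. Pads are 22 mm wide; open, the fingers measure 114 mm over their backs; the gripper's body (76 mm by 85 mm) begins 54 mm behind the grasp point. The pads swing forward as they close: fully open they stand 13 mm farther back than shut.
Start: joints at [1.296, 0.353, 1.633, -0, 1.155, -0.002], TCP at [168.392, 601.892, 404.681] pointing down, gripper open.
Joint ranges: [-2.63, 2.63], [-0.92, 2.1], [0.06, 2.66], [-1.3, 4.44], [0, 2.69], [-3.02, 3.02]. Speed limits (rad/s): [2.22, 2.22, 2.79, 3.14, 3.14, 3.14].

## Interface

Orientations are given as [roll, pitch, yaw] about the fixed x, y, z axes, in that order (R = Rz(yaw) Ry(pitch) Rx(roll)).
In Python, from rig import readout, imaging, ticket gives the robot as it stands.
- The arm moves only by the tool step_arm, never from a script. Its argument "deltas" is a list of rows, each an object with "translation": the shift along the tool's x, y, z in cm, a list of three; "rot": the turn, a rotation vector about the tool's x, y, z in rad, a list of three. In form: [{"translation": [x, y, z], "rot": [rx, ry, rz]}, ...]. A call has 1 to 8 rows; each row is the pose to reach, as a shift and turn from the pose commanded when the call began, along the tool's axes at that moment; what a row does not reach only later rows make up. A row lasts 1/8 s, in which the tool goes at most 62.5 mm and 10.7 degrees, less where a joint would pass 70% of its speed; a pose out of reach is approached as far as the arm can. A call with a gripper value outside its range is refused whole. "grip" is the closure in counts, from 0 (fully open) to 255 (shut), set as the call begins (left out, the last holds). The fingers move at their own pace and stop on an object; "squeeze" is the grip in N (left out, the last holds). Time passes only in rows, so rows that repeat a pose let the fingers close. It gives the time, the measured TCP pose, the force and the opening at its end, in the units of the state.
- readout.sense(): the state, without advancing time (a new reading comes with each control period).
- imaging.grab_frame(name): name is "scene" or "top" or "wrist"; returns a dict with "image" (400x640x3 uint8, red, green, blue), "camera_matrix" (3x3 intrinsics, pixels), "world_to_cam" (4x4, takes a point from world to camera coordinates). Camera axes: x right, y up, looking along -z (the intrinsics and any distortion apply to the point x, -y, -z); pixel columns grow to the right and rows downward; lengths in mm; the calibration is good to about 2 mm. A picture is of the moment at which its call begins. There is no depth.
- ticket.sign_off(): hands the job in, once; it reports no verdict.
The state is a dict: "clock": time; "qpos": joint angles; "qvel": joint speeds; "joint_efforts": joint torques, N m; "eef_pos": TCP position; "tcp_rot": TCP orientation; "contact_force": force on the tool from outside, world axes, zero at the start; "wrist_torque": the same for the moment, N m; "opening": opening from 0.0 (shut) to 1.0 (fully open).
Only numpy, scipy, OpenCV 4.12 (cv2) and the standard library are available. Lean on these libraries where they do the work, as an engineer would, in place of code of your own. Each camera call takes 0.05 s, during which the arm holds its last target.

## Task

Start the empty warm-up run of the chamber vacuum packer: press the green start button on its front panel with a fingertip, then push its lid down by the front edge until it is fully shut, and finish still holding it shut with the fingertips, because its springs lift it again if you let go. Only touch and push: do not grip or lift anything, do not raise the lid, leave the red stop button alone, and leave the moulds, clip box and bottle around the machine where they stand.

Things in the scene. Friction and masses are not known exactly. Their poses are not given: they have to be found in the camera images.
- packer: White chamber vacuum packer fixed on the counter, 440 mm deep (x), 340 wide (y), body 140 high. Origin under its middle, at counter height. x points from its front control panel to the hinge (away from the operator), z up; turned up to 15 degrees. The panel slopes 20 degrees, from 102 mm high at the front edge to 137 by the lid; from its +y end: dial, green button, red button, dark display.
- lid: Lid 330 mm wide, 22 thick: aluminium frame, clear window, black grip lip. Origin = place to push: on its flat top, mid-width, near the front: the flat goes on 45 mm towards the hinge, 35 forward. x points to the hinge line: along packer y, fixed 150 mm above the counter, 185 behind the packer's origin (+x). From the hinge, shut, the origin is 320 mm forward, 18 up. Level = shut on a firm stop.
- lid_lip (a point): Middle of the lid's front edge, on top of the black grip lip (200 mm wide, 14 thick), 35 mm forward of the lid's origin; turns with it. The lid starts raised 0.28 to 0.52 rad. Sprung hinge with friction: there it stays where left; let go when lower, it springs up to about 0.3 rad. At the lid's origin it takes 1 to 6 N down to start, 10 to 11 N to shut, and 5 N or more to stay shut (then 168 mm above the counter).
- start_top (a point): Centre of the top of the green start button, a round cap 32 mm across standing 10 mm proud of a 48 mm aluminium ring on the sloping panel, about 140 mm above the counter. Its axis leans 20 degrees from vertical towards the operator (packer -x). Moves with the button.
- start (a joint): How far the green button is pressed (m): 0 = out, 0.006 = fully in; it springs back by itself. It takes about 1.5 N to start and 5 N to go fully in; it counts as pressed beyond 0.004. It can be pressed straight down from above.
- stop_top (a point): Centre of the top face of the red stop button, alike, 90 mm from the green one towards packer -y. Not to be pressed.
- stop (a joint): How far the red button is pressed (m), 0 = out, 0.006 = fully in.
- row_mould: Bystander, loose: white plastic row of four joined cheese-mould tubes, 190 mm long (its x) by 52 mm wide by 80 mm high, standing beside the packer's +y side. Origin under its centre.
- cup_mould: Bystander, loose: single white cheese mould, a cup of 74 mm rim diameter and 65 mm high, on the counter between the robot and the packer. Origin under its centre.
- clip_box: Bystander, loose: clear open box of small metal fittings, 100 x 70 x 45 mm high, beside the packer's -y side. Origin under its centre.
- bottle: Bystander, loose: white bottle with a blue cap, 60 mm diameter, 160 mm high, beside the packer's -y side. Origin under its centre.

How it is judged:
By the outcome, as a careful person would: the job done as asked, in the order asked, and still so for the second after the job is handed in, while the arm keeps its last pose, push and grip.
It also fails if it takes over 54 s, if anything falls off the work surface, if the arm or the gripper's body presses on something with over 40 N, if the wrist force passes 120 N, or if a joint passes its speed limit or range.

## Working session

There is one attempt and no reset: what is moved stays moved. The work goes in short steps, Python scripts to look and compute and a tool call to move; the robot and the scene stay as the last step left them, time stands still between calls to the robot, and variables do not carry over. Pictures are saved under pics/ and viewed, and the job is handed in when it is done.

Besides the shell and the picture viewer there is one more tool, called after "Emit:" as name(argument=value, ...) on one line, values as JSON. step_arm: Moves the arm, as the interface text tells. Its arguments: {"type":"object","properties":{"deltas":{"type":"array","items":{"type":"object","properties":{"translation":{"type":"array","items":{"type":"number"}},"rot":{"type":"array","items":{"type":"number"}}}}},"grip":{"type":"number"},"squeeze":{"type":"number"}},"required":["deltas"]}

```bash
mkdir -p pics; ls
python3 - <<'E'
from rig import readout, imaging
import cv2, numpy as np
print(readout.sense())
for n in ["scene","top","wrist"]:
    f=imaging.grab_frame(n); cv2.imwrite(f"pics/{n}0.png",f["image"][:,:,::-1]); np.savez(f"{n}0.npz",**f)
    print(n,f["camera_matrix"].tolist(),np.round(f["world_to_cam"],3).tolist(), f.keys())
E
```

```text
pics
{'clock': 0.0, 'qpos': array([ 1.29555627e+00,  3.53641850e-01,  1.63414908e+00,  1.30775526e-05,
        1.15519926e+00, -2.43255126e-03]), 'qvel': array([ 3.26145829e-05,  6.81563008e-04,  1.42990681e-03, -1.13778438e-03,
       -1.18140386e-03,  1.38622518e-04]), 'joint_efforts': array([ 1.24047103e-03, -6.05253625e+01, -3.42063510e+01,  1.20326531e-04,
        9.25629458e-03,  1.31503273e-05]), 'eef_pos': array([168.34944559, 601.64847058, 403.95905111]), 'tcp_rot': array([-3.14019515e+00, -1.53564832e-05,  2.86877985e+00]), 'contact_force': array([ 0.17524237, -0.20809777, -0.17120579]), 'wrist_torque': array([-0.00480185,  0.02331259, -0.01478118]), 'opening': 0.9968786703715339}
scene [[391.68175418246, 0.0, 325.512781271422], [0.0, 391.68175418246, 191.24320153173076], [0.0, 0.0, 1.0]] [[0.987, -0.163, -0.002, -571.822], [0.137, 0.821, 0.554, -146.108], [-0.089, -0.547, 0.832, -1056.649], [0.0, 0.0, 0.0, 1.0]] dict_keys(['image', 'camera_matrix', 'world_to_cam'])
top [[468.40084781501525, 0.0, 324.9204633108936], [0.0, 468.40084781501525, 198.6968691189459], [0.0, 0.0, 1.0]] [[0.011, -1.0, 0.015, -22.704], [0.983, 0.013, 0.183, -599.547], [-0.183, 0.013, 0.983, -1231.773], [0.0, 0.0, 0.0, 1.0]] dict_keys(['image', 'camera_matrix', 'world_to_cam'])
wrist [[301.34690370834176, 0.0, 314.96573027504354], [0.0, 301.34690370834176, 198.5673236217927], [0.0, 0.0, 1.0]] [[0.269, 0.963, -0.002, -622.486], [-0.912, 0.254, -0.322, 41.181], [-0.31, 0.089, 0.947, -381.552], [0.0, 0.0, 0.0, 1.0]] dict_keys(['image', 'camera_matrix', 'world_to_cam'])
```

View pics/scene0.png

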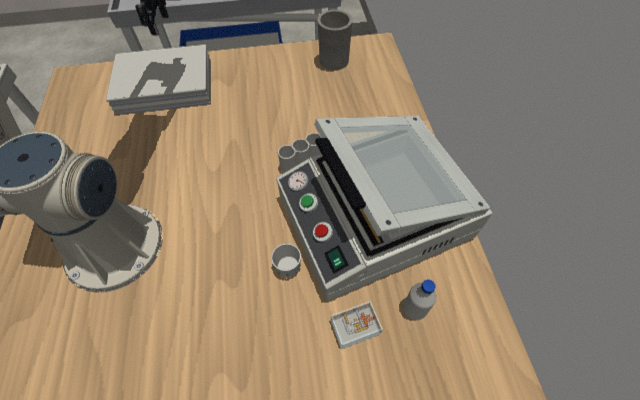

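View pics/top0.png

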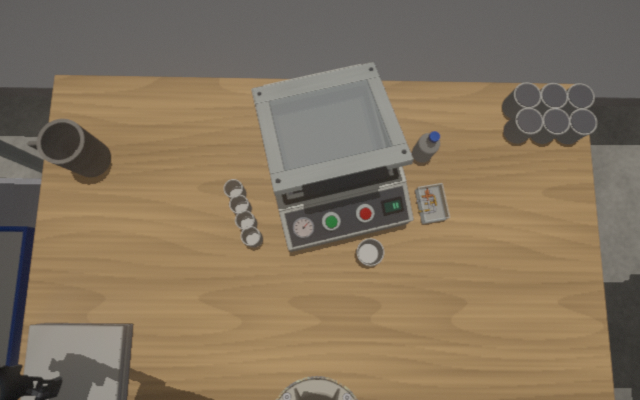

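View pics/wrist0.png

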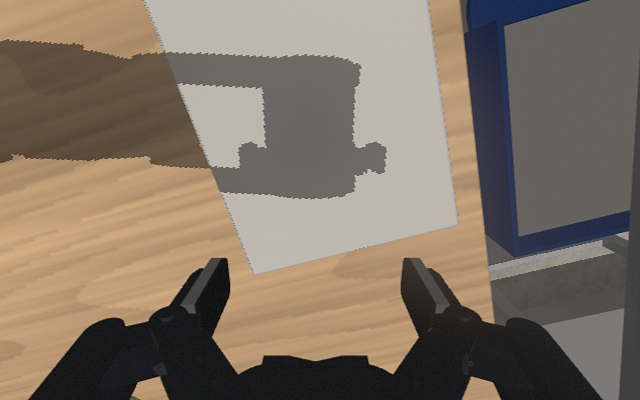

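The scene view has green near (308,202), red (323,231) and the lid raised. The top view has green at (331,221) and red at (365,213). I'll enlarge both to read them more exactly.

Run:
```python
import cv2
a=cv2.imread("pics/top0.png")[55:265,245:455]; cv2.imwrite("pics/top0c.png",cv2.resize(a[100:],None,fx=3.8,fy=3.8,interpolation=cv2.INTER_CUBIC))
cv2.imwrite("pics/top0d.png",cv2.resize(a[:130],None,fx=3.8,fy=3.8,interpolation=cv2.INTER_CUBIC))
a=cv2.imread("pics/scene0.png")[105:305,265:500]; cv2.imwrite("pics/scene0c.png",cv2.resize(a,None,fx=3,fy=3,interpolation=cv2.INTER_CUBIC))
```

```text
(no output)
```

View pics/top0c.png

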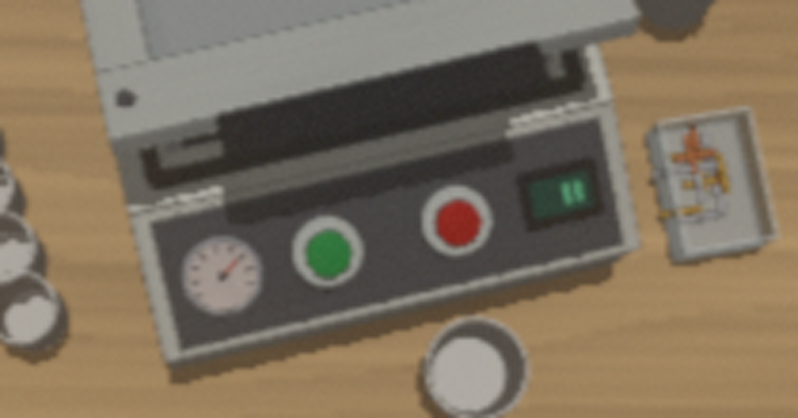

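View pics/top0d.png

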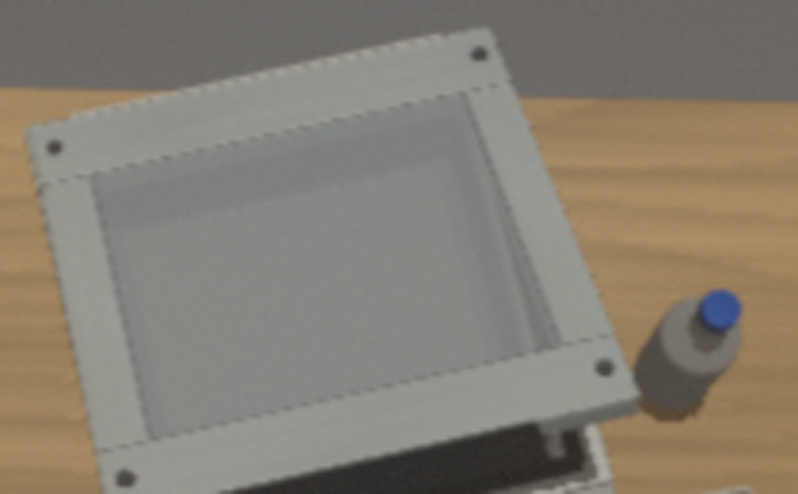

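View pics/scene0c.png

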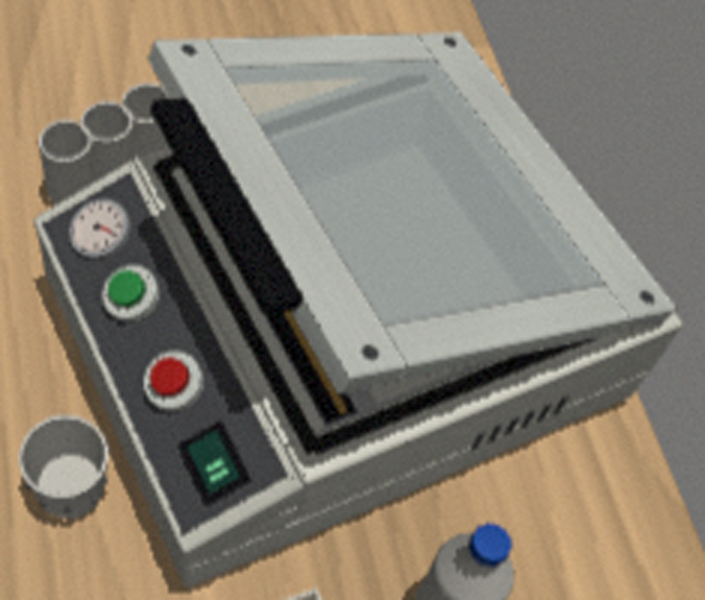

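```bash
cat > h.py <<'E'
import numpy as np, cv2
def P(f):
    M=f["world_to_cam"][:3].copy(); M=np.diag([1,-1,-1])@M
    return f["camera_matrix"]@M
def tri(Ps,uvs):
    A=np.array([r for p,(u,v) in zip(Ps,uvs) for r in (u*p[2]-p[0],v*p[2]-p[1])])
    A/=np.linalg.norm(A,axis=1,keepdims=True)
    x=np.linalg.lstsq(A[:,:3],-A[:,3],rcond=None)[0]
    e=[np.round((lambda q:q[:2]/q[2])(p@np.append(x,1))-uv,1) for p,uv in zip(Ps,uvs)]
    return x,e
E
python3 - <<'E'
from h import *
S=P(np.load("scene0.npz"));T=P(np.load("top0.npz"))
s=lambda x,y:(265+(x+.5)/3-.5,105+(y+.5)/3-.5)
c=lambda x,y:(245+(x+.5)/3.8-.5,155+(y+.5)/3.8-.5)
d=lambda x,y:(245+(x+.5)/3.8-.5,55+(y+.5)/3.8-.5)
X={}
for n,a,b in [("green",s(127,287),c(329,253)),("red",s(170,377),c(459,222)),("pFL",s(38,217),c(172,360)),("pFR",s(182,550),c(634,246)),
 ("sFL",s(189,49),d(125,479)),("sFR",s(370,352),d(604,368)),("sBL",s(450,41),d(55,148)),("sBR",s(646,297),d(480,54)),("lFL",s(153,42),d(104,517-14)),("lFR",s(350,377),d(636,400))]:
    x,e=tri([S,T],[a,b]);X[n]=x;print(n,x.round(1),e)
g=X["red"]-X["green"];print("yaw from buttons",np.arctan2(g[0],-g[1]),np.linalg.norm(g))
g=X["pFR"]-X["pFL"];print(np.arctan2(g[0],-g[1]),np.linalg.norm(g))
for a,b in [("sFL","sFR"),("sBL","sBR"),("sFL","sBL"),("sFR","sBR")]:
    g=X[b]-X[a];print(a,b,np.linalg.norm(g),np.arctan2(g[0],-g[1]),np.arctan2(g[1],g[0]),np.arctan2(-g[2],np.hypot(*g[:2])))
E
```

```text
green [527.3 -31.  138.8] [array([-0.4,  0. ]), array([-0. , -0.4])]
red [ 549.5 -118.5  136.8] [array([-0.3,  0. ]), array([-0. , -0.3])]
pFL [458.8  74.2 109. ] [array([-1. ,  0.1]), array([-0. , -1.2])]
pFR [ 539.4 -244.6   95.9] [array([ 0.2, -0. ]), array([0. , 0.1])]
sFL [600.4  96.2 275. ] [array([-0.3,  0. ]), array([-0. , -0.5])]
sFR [ 673.8 -194.1  274.2] [array([-0.4,  0. ]), array([-0. , -0.3])]
sBL [852.6 159.5 177.1] [array([-0.3,  0. ]), array([ 0. , -0.4])]
sBR [ 925.8 -130.9  176.6] [array([-0.1,  0. ]), array([ 0. , -0.1])]
lFL [578.2 108.1 275.5] [array([ 1.7, -0.2]), array([0. , 2.6])]
lFR [ 653.8 -212.3  278.9] [array([-1.,  0.]), array([-0. , -0.8])]
yaw from buttons 0.2485849312301685 90.31578292808145
0.24751357235807306 329.0699373909117
sFL sFR 299.4790302093578 0.24772542349582394 -1.3230709032990726 0.0024849934253365993
sBL sBR 299.48649696662454 0.24697779896243355 -1.323818527832463 0.0016341396883532173
sFL sBL 277.8677213305043 1.816412243329162 0.24561591653426548 0.3598107826820502
sFR sBR 277.56850391365066 1.816379993355463 0.24558366656056638 0.3592355948033506
```

The two-view fit puts the packer's yaw at about 0.247 rad and the lid at about 0.36 rad. Green is at about (527,-31,139). I'll press along the button axis with the tool tilted 20° towards the operator, which keeps the gripper body clear of the lid.

```bash
cat >> h.py <<'E'
from scipy.spatial.transform import Rotation as Ro
YAW=0.247
U=np.array([np.cos(YAW),np.sin(YAW),0]);V=np.array([-np.sin(YAW),np.cos(YAW),0]);Z=np.array([0,0,1.])
def tool(tilt):  # x toward operator, y packer +y, z down; tilt leans the top toward operator
    z=np.sin(tilt)*U-np.cos(tilt)*Z; y=V; x=np.cross(y,z)
    return np.array([x,y,z]).T
def tcp(tip,R,L=173): return np.array(tip)-L*R[:,2]
def delta(p,R,p0,rpy0):
    R0=Ro.from_euler('xyz',rpy0).as_matrix()
    return np.round(R0.T@(p-p0)/10,2), np.round(Ro.from_matrix(R0.T@R).as_rotvec(),4)
E
python3 - <<'E'
from h import *
from rig import readout
s=readout.sense();R=tool(np.radians(20))
tip=np.array([527.3,-31,138.8])-60*R[:,2]
p=tcp(tip,R);print(p)
# via: higher/clear
print(delta(p,R,s["eef_pos"],s["tcp_rot"]))
E
```

```text
[450.02789744 -50.48406478 357.74838064]
(array([-44.7 , -55.22,   4.69]), array([-0.0917, -0.3414, -0.5143]))
```

Emit:
step_arm(deltas=[{"translation": [-5.6, -6.9, 0.0], "rot": [-0.0115, -0.0427, -0.0643]}, {"translation": [-11.2, -13.8, 0.0], "rot": [-0.023, -0.0854, -0.1286]}, {"translation": [-16.8, -20.7, 0.5], "rot": [-0.0344, -0.128, -0.193]}, {"translation": [-22.4, -27.6, 1.0], "rot": [-0.0459, -0.171, -0.257]}, {"translation": [-28, -34.5, 2.0], "rot": [-0.0573, -0.213, -0.321]}, {"translation": [-33.6, -41.4, 3.0], "rot": [-0.0688, -0.256, -0.386]}, {"translation": [-39.2, -48.3, 4.0], "rot": [-0.08, -0.299, -0.45]}, {"translation": [-44.7, -55.2, 4.7], "rot": [-0.0917, -0.3414, -0.5143]}], grip=255)

```text
clock: 1.15
eef_pos: [365.2, 146.6, 377.6]
tcp_rot: [3.14, 0.348, -2.897]
contact_force: [1.0, 0.7, -0.7]
opening: -0.004
```

Run:
```python
from h import *
from rig import readout
s=readout.sense();R=tool(np.radians(20))
tip=np.array([527.3,-31,138.8])-60*R[:,2]
print(s["eef_pos"],s["qvel"].round(3));print(delta(tcp(tip,R),R,s["eef_pos"],s["tcp_rot"]))
```

```text
[365.22089518 146.64299807 377.64485267] [-1.348 -0.061  0.204  0.602 -0.616 -2.198]
(array([ -2.57, -21.18,   3.02]), array([ 0.0007, -0.001 , -0.0025]))
```

Emit:
step_arm(deltas=[{"translation": [-0.7, -5.3, 0.8], "rot": [0, 0, 0]}, {"translation": [-1.3, -10.6, 1.5], "rot": [0, 0, 0]}, {"translation": [-2.0, -16, 2.3], "rot": [0, 0, 0]}, {"translation": [-2.5, -20, 2.9], "rot": [0, 0, 0]}, {"translation": [-2.5, -20, 2.9], "rot": [0, 0, 0]}])

```text
clock: 1.78
eef_pos: [446.2, -39.8, 358.0]
tcp_rot: [3.139, 0.346, -2.904]
contact_force: [-0.3, 0.9, -0.3]
opening: -0.0
```

Run:
```python
from h import *
from rig import readout,imaging
R=tool(np.radians(20))
tip=np.array([527.3,-31,138.8])-60*R[:,2]
s=readout.sense()
for n in ["wrist","scene","top"]:
    f=imaging.grab_frame(n); cv2.imwrite(f"pics/{n}1.png",f["image"][:,:,::-1]); np.savez(f"{n}1.npz",**f)
    if n=="wrist":
        p=P(f)
        for q in ([527.3,-31,138.8],[549.5,-118.5,136.8],s["eef_pos"]+173*Ro.from_euler('xyz',s["tcp_rot"]).as_matrix()[:,2]):
            a=p@np.append(q,1);print(a[:2]/a[2])
s=readout.sense()
print(s["eef_pos"],s["tcp_rot"],s["contact_force"],s["qvel"].round(3));print(delta(tcp(tip,R),R,s["eef_pos"],s["tcp_rot"]))
```

```text
[300.98330188 220.96936087]
[178.72493223 220.1710201 ]
[316.65879646 262.00047496]
[444.96035527 -37.15777059 358.02843155] [ 3.13829245  0.34472804 -2.90020508] [-0.95560268  0.09239759  0.11675741] [ 0.019 -0.009  0.004  0.001  0.001 -0.006]
(array([-0.15, -1.42,  0.08]), array([ 0.0014, -0.0043, -0.0053]))
```

View pics/wrist1.png

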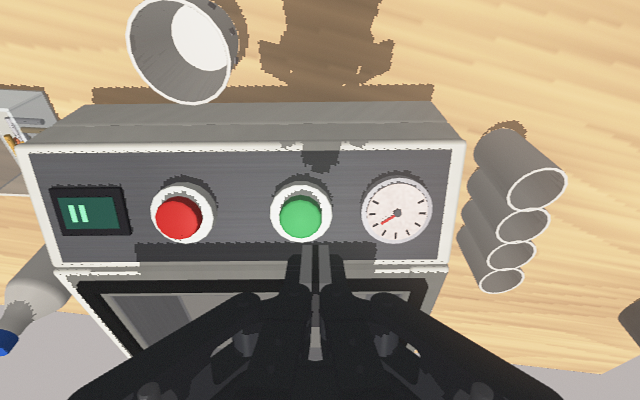

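View pics/scene1.png

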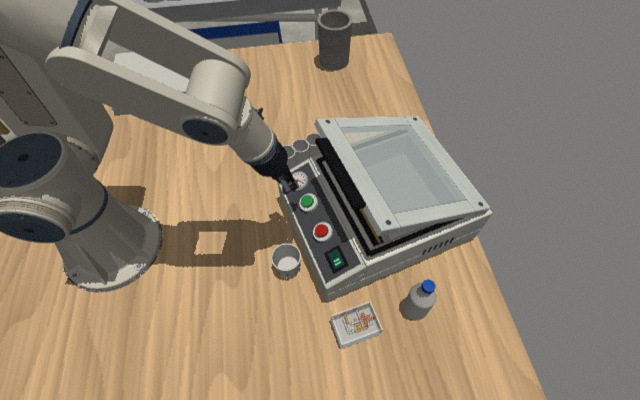

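The wrist view shows the green cap centred at about (301,216), predicted (301,221). Red is at (178,219), predicted (179,220). The fingertips are at about (316,248). The scene view shows the arm clear of the lid. I'll refine the green point with all three views and correct the offset.

Run:
```python
from h import *
from rig import readout,imaging
f=imaging.grab_frame("wrist"); np.savez("wrist2.npz",**f); im=f["image"][:,:,::-1]
cv2.imwrite("pics/wrist2c.png",cv2.resize(im[170:270,250:370],None,fx=6,fy=6,interpolation=cv2.INTER_CUBIC))
h=cv2.cvtColor(im,cv2.COLOR_BGR2HSV)
def cen(im,lo,hi,box):
    h=cv2.cvtColor(im,cv2.COLOR_BGR2HSV);m=cv2.inRange(h,lo,hi)
    k=np.zeros_like(m);x0,y0,x1,y1=box;k[y0:y1,x0:x1]=255;m&=k
    y,x=np.nonzero(m);return x.mean(),y.mean(),len(x),x.min(),x.max(),y.min(),y.max()
G=((50,90,50),(75,255,255))
w=cen(im,*G,(260,180,340,250));print(w)
S0=cv2.imread("pics/scene0.png");T0=cv2.imread("pics/top0.png")
a=cen(S0,*G,(290,190,325,215));b=cen(T0,*G,(315,205,345,235));print(a,b)
x,e=tri([P(np.load("scene0.npz")),P(np.load("top0.npz")),P(f)],[a[:2],b[:2],w[:2]]);print(x,e)
x,e=tri([P(np.load("scene0.npz")),P(np.load("top0.npz"))],[a[:2],b[:2]]);print(x,e)
s=readout.sense();print(s["eef_pos"],s["tcp_rot"],s["qvel"].round(3))
```

```text
(np.float64(295.5306569343066), np.float64(217.54890510948906), 1370, np.int64(275), np.int64(316), np.int64(196), np.int64(238))
(np.float64(306.5181818181818), np.float64(200.74545454545455), 110, np.int64(301), np.int64(312), np.int64(195), np.int64(206)) (np.float64(331.0485436893204), np.float64(221.4757281553398), 103, np.int64(326), np.int64(336), np.int64(216), np.int64(227))
[527.37691141 -30.68532565 136.25652988] [array([0.2, 0. ]), array([ 0. , -0.6]), array([1.5, 1.9])]
[526.41152156 -30.6110535  136.56790295] [array([-0.2,  0. ]), array([-0. , -0.2])]
[444.96514337 -36.82648682 358.19692255] [ 3.13853743  0.34517642 -2.89922003] [ 0.011 -0.004 -0.    -0.    -0.003 -0.005]
```

View pics/wrist2c.png

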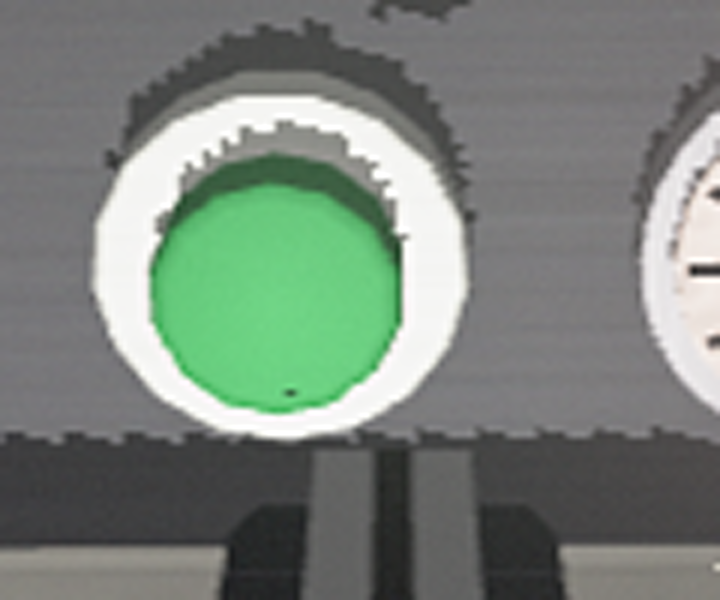

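Run:
```python
from h import *
from rig import readout
s=readout.sense();R=tool(np.radians(20))
G=np.array([527.5,-31,138])
for h in (60,12,0,-6):
    print(h,delta(tcp(G-h*R[:,2],R),R,s["eef_pos"],s["tcp_rot"]))
```

```text
60 (array([-0.13, -1.45,  0.18]), array([ 0.0015, -0.0039, -0.0044]))
12 (array([-0.15, -1.46,  4.97]), array([ 0.0015, -0.0039, -0.0044]))
0 (array([-0.15, -1.46,  6.17]), array([ 0.0015, -0.0039, -0.0044]))
-6 (array([-0.16, -1.46,  6.77]), array([ 0.0015, -0.0039, -0.0044]))
```

Emit:
step_arm(deltas=[{"translation": [-0.1, -1.45, 0.5], "rot": [0, 0, 0]}, {"translation": [-0.15, -1.45, 2.5], "rot": [0, 0, 0]}, {"translation": [-0.15, -1.45, 4.5], "rot": [0, 0, 0]}, {"translation": [-0.15, -1.45, 5.0], "rot": [0, 0, 0]}, {"translation": [-0.15, -1.45, 5.0], "rot": [0, 0, 0]}, {"translation": [-0.15, -1.45, 5.0], "rot": [0, 0, 0]}])

```text
clock: 2.72
eef_pos: [466.8, -46.9, 312.4]
tcp_rot: [3.139, 0.347, -2.899]
contact_force: [0.7, -0.3, -0.1]
opening: 0.003
```

Run:
```python
from h import *
from rig import readout,imaging
f=imaging.grab_frame("wrist"); im=f["image"][:,:,::-1]
cv2.imwrite("pics/wrist3.png",im)
s=readout.sense();R=tool(np.radians(20))
G=np.array([527.5,-31,138])
for h in (0,-6):print(h,delta(tcp(G-h*R[:,2],R),R,s["eef_pos"],s["tcp_rot"]))
print(s["contact_force"],s["qvel"].round(3))
```

```text
0 (array([0.06, 0.06, 1.24]), array([ 0.0006, -0.0023, -0.0045]))
-6 (array([0.06, 0.06, 1.84]), array([ 0.0006, -0.0023, -0.0045]))
[0.19776709 0.57570071 0.79198846] [-0.005 -0.     0.     0.001 -0.004 -0.001]
```

View pics/wrist3.png

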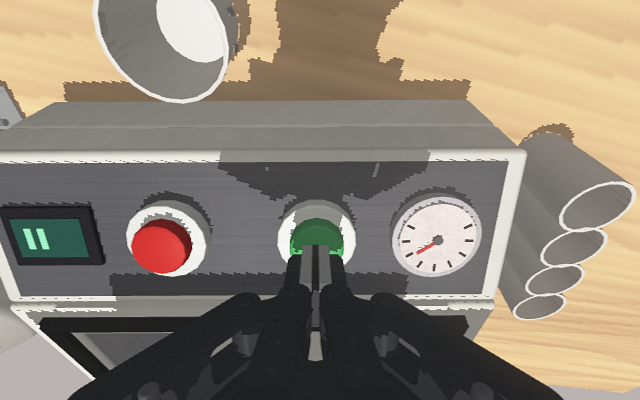

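The tips (col 316) are centred over the cap (cols 290–343). I'll press in small steps now.

Emit:
step_arm(deltas=[{"translation": [0.05, 0.05, 0.8], "rot": [0, 0, 0]}, {"translation": [0.05, 0.05, 1.2], "rot": [0, 0, 0]}, {"translation": [0.05, 0.05, 1.4], "rot": [0, 0, 0]}, {"translation": [0.05, 0.05, 1.6], "rot": [0, 0, 0]}, {"translation": [0.05, 0.05, 1.6], "rot": [0, 0, 0]}])

```text
clock: 3.4
eef_pos: [471.3, -45.6, 297.7]
tcp_rot: [3.139, 0.347, -2.9]
contact_force: [-13.6, -2.3, 27.0]
opening: 0.003
```

Run:
```python
from h import *
from rig import readout,imaging
f=imaging.grab_frame("wrist"); im=f["image"][:,:,::-1]
cv2.imwrite("pics/wrist4.png",cv2.resize(im[160:320,100:420],None,fx=2.5,fy=2.5,interpolation=cv2.INTER_CUBIC))
f=imaging.grab_frame("scene"); cv2.imwrite("pics/scene4.png",cv2.resize(f["image"][140:270,240:400,::-1],None,fx=4,fy=4,interpolation=cv2.INTER_CUBIC))
s=readout.sense();print(s["contact_force"],s["eef_pos"])
```

```text
[-13.81843749  -2.34092906  27.0364899 ] [471.29827092 -45.57852874 297.73031756]
```

View pics/wrist4.png

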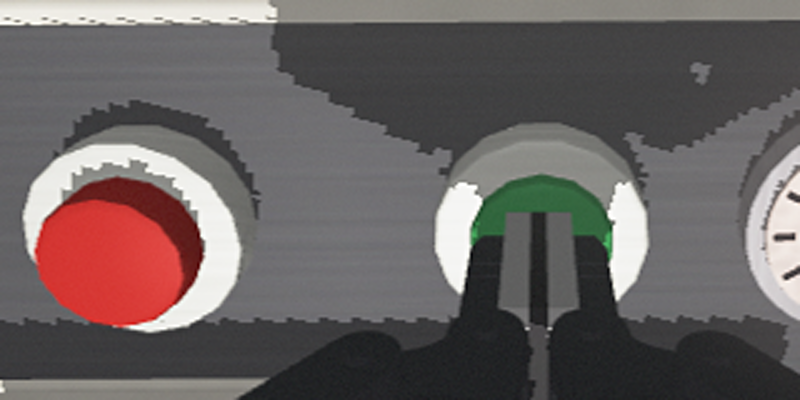

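View pics/scene4.png

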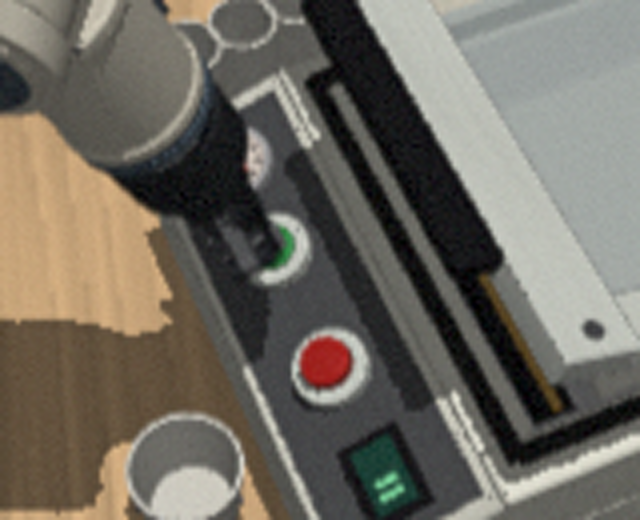

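The green cap is nearly flush with its ring, unlike red, so the start button is fully in. The measured force was about 30 N. Next I retract along the axis, rise clear of the lip and go over the lid front.

Run:
```python
from h import *
from rig import readout
s=readout.sense();R=tool(0.0)
th=.36
M=np.array([637.1,-49,275]); pt=M+12*(-U*np.cos(th)+Z*np.sin(th)); print(pt)
for p in (np.array([490,-40,330.]), pt-25*U+Z*50, pt+Z*25): print(delta(tcp(p,R),R,s["eef_pos"],s["tcp_rot"]))
```

```text
[626.21008868 -51.74587763 279.2272908 ]
(array([ -8.81,   0.14, -18.64]), array([ 0.0015,  0.3467, -0.0045]))
(array([-18.6 ,  -4.29, -15.03]), array([ 0.0015,  0.3467, -0.0045]))
(array([-20.1 ,  -4.28, -11.83]), array([ 0.0015,  0.3467, -0.0045]))
```

Emit:
step_arm(deltas=[{"translation": [0, 0, -3], "rot": [0, 0, 0]}, {"translation": [0, 0, -7], "rot": [0, 0, 0]}, {"translation": [-1, 0, -11], "rot": [0, 0.04, 0]}, {"translation": [-3, 0, -14.5], "rot": [0, 0.13, 0]}, {"translation": [-6, 0.1, -17], "rot": [0, 0.24, 0]}, {"translation": [-8.8, 0.1, -18.6], "rot": [0, 0.3467, 0]}, {"translation": [-8.8, 0.1, -18.6], "rot": [0, 0.3467, 0]}, {"translation": [-8.8, 0.1, -18.6], "rot": [0, 0.3467, 0]}])

```text
clock: 4.5
eef_pos: [489.8, -40.2, 499.8]
tcp_rot: [3.138, -0.002, -2.899]
contact_force: [-1.1, 0.3, -0.6]
opening: -0.002
```

Run:
```python
from h import *
from rig import readout,imaging
f=imaging.grab_frame("wrist"); im=f["image"][:,:,::-1]; np.savez("wrist5.npz",**f)
cv2.imwrite("pics/wrist5.png",im)
p=P(f)
s=readout.sense();R=tool(0.0)
print(s)
th=.36
M=np.array([637.1,-49,275]); pt=M+12*(-U*np.cos(th)+Z*np.sin(th)); print(pt)
for q in (M,pt,pt+20*(-U*np.cos(th)+Z*np.sin(th))): a=p@np.append(q,1);print(a[:2]/a[2])
for p in (pt-25*U+Z*50, pt+Z*25): print(delta(tcp(p,R),R,s["eef_pos"],s["tcp_rot"]))
```

```text
{'clock': 4.55, 'qpos': array([-0.08608875,  0.05723008,  1.79206768,  0.00273112,  1.29539308,
       -1.90016906]), 'qvel': array([-0.00327766, -0.00552636,  0.0017141 , -0.00337993,  0.00680243,
        0.00267022]), 'joint_efforts': array([ 2.49404227e-01, -4.09838140e+01, -3.75402045e+01,  2.58991640e-02,
       -3.34322825e-02, -3.07216920e-03]), 'eef_pos': array([489.49001273, -40.29181111, 499.73485121]), 'tcp_rot': array([ 3.13810549e+00, -2.08322106e-03, -2.89905180e+00]), 'contact_force': array([-0.01321639, -0.11413554,  0.25064572]), 'wrist_torque': array([-0.03539406, -0.0118792 , -0.02411315]), 'opening': -0.005654193113444854}
[626.21008868 -51.74587763 279.2272908 ]
[263.42266469 376.96060242]
[261.80356107 371.15952111]
[258.87293507 360.65939031]
(array([-10.5 ,  -4.41,  -0.29]), array([ 0.0035, -0.0021, -0.0045]))
(array([-13.  ,  -4.4 ,   2.21]), array([ 0.0035, -0.0021, -0.0045]))
```

View pics/wrist5.png

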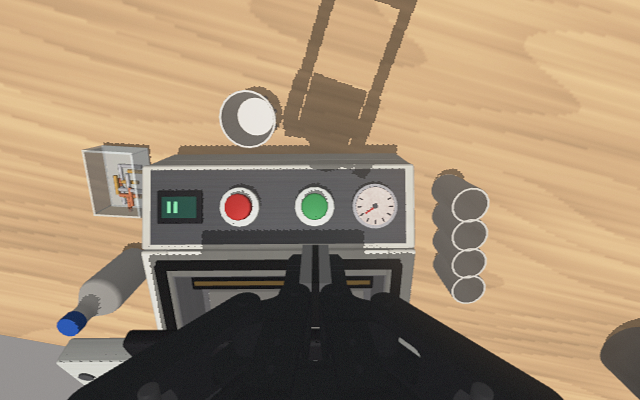

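The green button has sprung back and the bystanders haven't moved. Now I'll go over the lid front.

Emit:
step_arm(deltas=[{"translation": [-3.5, -1.5, -1.2], "rot": [0, 0, 0]}, {"translation": [-7, -3, -1.2], "rot": [0, 0, 0]}, {"translation": [-10.5, -4.4, -0.5], "rot": [0, 0, 0]}, {"translation": [-13, -4.4, 1.0], "rot": [0, 0, 0]}, {"translation": [-13, -4.4, 1.5], "rot": [0, 0, 0]}, {"translation": [-13, -4.4, 1.5], "rot": [0, 0, 0]}, {"translation": [-13, -4.4, 1.5], "rot": [0, 0, 0]}])

```text
clock: 5.42
eef_pos: [626.3, -51.9, 486.7]
tcp_rot: [3.139, -0.0, -2.899]
contact_force: [1.0, 0.0, -0.8]
opening: -0.004
```

Run:
```python
from h import *
from rig import readout,imaging
for n in ("wrist","scene","top"):
    f=imaging.grab_frame(n); im=f["image"][:,:,::-1]; np.savez(n+"6.npz",**f)
    if n=="scene": im=cv2.resize(im[90:300,230:500],None,fx=2.8,fy=2.8,interpolation=cv2.INTER_CUBIC)
    if n=="top": im=cv2.resize(im[55:265,220:455],None,fx=2.8,fy=2.8,interpolation=cv2.INTER_CUBIC)
    cv2.imwrite(f"pics/{n}6.png",im)
s=readout.sense()
print(s["eef_pos"],s["contact_force"], s["eef_pos"]+173*Ro.from_euler('xyz',s["tcp_rot"]).as_matrix()[:,2])
```

```text
[626.7709752  -51.73431696 486.89654776] [ 0.15876052  0.56329125 -0.22007353] [626.69927624 -51.36164352 313.89696403]
```

View pics/wrist6.png

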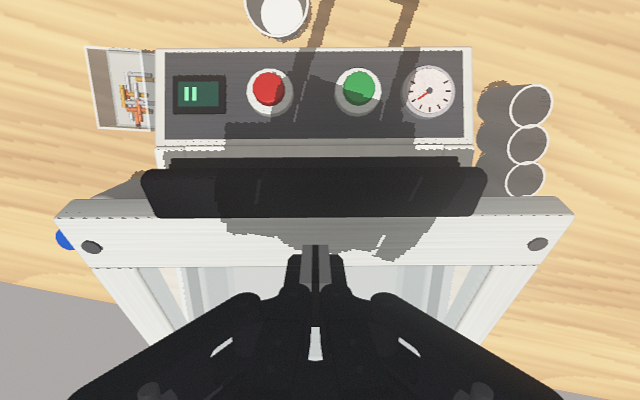

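View pics/scene6.png

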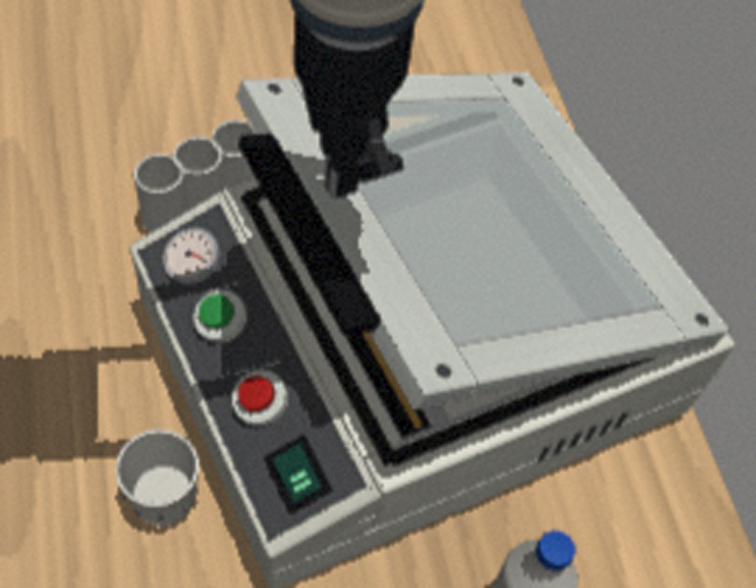

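Run:
```python
from h import *
S=P(np.load("scene0.npz"));T=P(np.load("top0.npz"));W=P(np.load("wrist6.npz"))
s=lambda x,y:(265+(x+.5)/3-.5,105+(y+.5)/3-.5)
d=lambda x,y:(245+(x+.5)/3.8-.5,55+(y+.5)/3.8-.5)
L,e=tri([S,T,W],[s(189,49),d(125,479),(537.5,244)]);print(L,e)
R,e=tri([S,T,W],[s(370,352),d(604,368),(91.5,247)]);print(R,e)
M=(L+R)/2;print(M)
th=.36;F=-U*np.cos(th)+Z*np.sin(th)
for k in (-24,0,22,29,57):
    a=W@np.append(M+k*F,1);print(k,(M+k*F).round(1),(a[:2]/a[2]).round(1))
s3=22+298
O=M+22*F
H=O+U*(320*np.cos(th)-18*np.sin(th));H[2]=150;print("z pred",150+320*np.sin(th)+18*np.cos(th),"H",H)
for t in (.36,.3,.2,.1,.0): print(t,(H-U*(320*np.cos(t)-18*np.sin(t))+Z*(320*np.sin(t)+18*np.cos(t))).round(1))
```

```text
[600.90803309  96.37097123 273.44916817] [array([-0.1,  0.4]), array([ 0. , -0.6]), array([0. , 1.5])]
[ 673.33982031 -194.36824246  274.84775934] [array([-0.5, -0. ]), array([ 0.2, -0.2]), array([1. , 0.6])]
[637.1239267  -48.99863562 274.14846376]
-24 [658.9 -43.5 265.7] [316.  268.8]
0 [637.1 -49.  274.1] [315.9 246.5]
22 [617.2 -54.  281.9] [315.9 223. ]
29 [610.8 -55.6 284.4] [315.8 214.7]
57 [585.4 -62.  294.2] [315.7 177.3]
z pred 279.5738974742316 H [901.40823397  17.64032454 150.        ]
0.36 [617.2 -54.  279.6]
0.3 [610.1 -55.8 261.8]
0.2 [600.8 -58.2 231.2]
0.1 [594.4 -59.8 199.9]
0.0 [591.1 -60.6 168. ]
```

Three views agree within 1.5 px. The push point at lid angle 0.36 is about (617,-54,280), and I'll follow the lid's arc down from there.

Emit:
step_arm(deltas=[{"translation": [1.0, 0, 1.0], "rot": [0, 0, 0]}, {"translation": [1.0, 0, 2.2], "rot": [0, 0, 0]}, {"translation": [1.0, 0, 3.0], "rot": [0, 0, 0]}, {"translation": [1.1, 0, 3.6], "rot": [0, 0, 0]}, {"translation": [1.3, 0, 4.2], "rot": [0, 0, 0]}, {"translation": [1.6, 0, 4.8], "rot": [0, 0, 0]}, {"translation": [1.7, 0, 5.2], "rot": [0, 0, 0]}, {"translation": [1.7, 0, 5.2], "rot": [0, 0, 0]}])

```text
clock: 6.58
eef_pos: [610.8, -55.7, 434.0]
tcp_rot: [3.139, -0.001, -2.899]
contact_force: [0.8, -0.7, 1.1]
opening: -0.002
```

Run:
```python
from h import *
from rig import readout,imaging
for n in ("wrist","scene"):
    f=imaging.grab_frame(n); im=f["image"][:,:,::-1]
    if n=="scene": im=cv2.resize(im[90:300,230:500],None,fx=2.8,fy=2.8,interpolation=cv2.INTER_CUBIC)
    cv2.imwrite(f"pics/{n}7.png",im)
s=readout.sense()
print(s["clock"],s["eef_pos"],s["contact_force"], s["eef_pos"]+173*Ro.from_euler('xyz',s["tcp_rot"]).as_matrix()[:,2])
```

```text
6.675 [610.81533536 -55.63543399 433.94047275] [1.06997716 0.41160104 1.48714543] [610.56319587 -55.26859903 260.94104542]
```

View pics/wrist7.png

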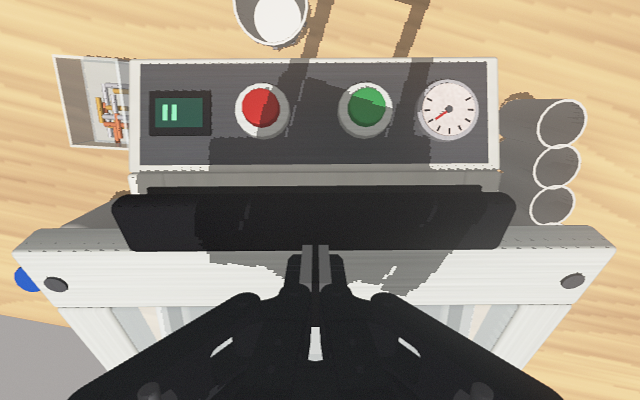

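View pics/scene7.png

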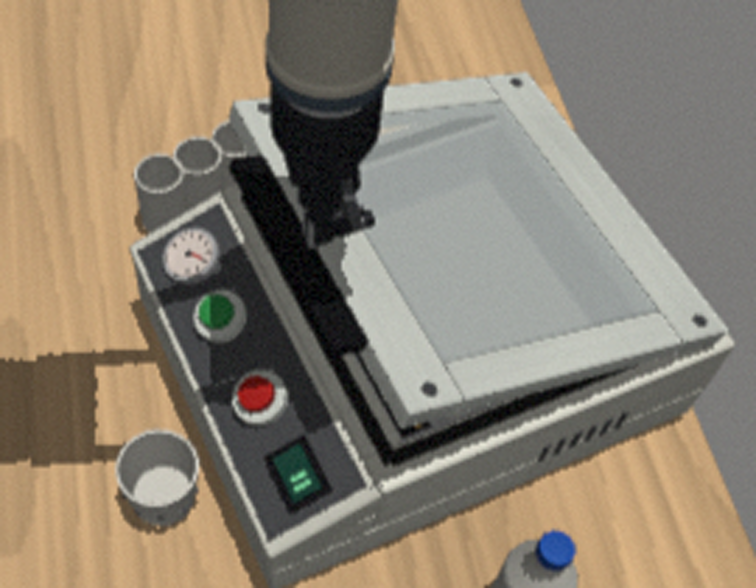

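The lid is following: the tips sit at the frame/lip boundary (316,247), and the reading is about 1.5 N at lid angle 0.3. I'll carry on along the arc.

Emit:
step_arm(deltas=[{"translation": [0.35, 0, 1.0], "rot": [0, 0, 0]}, {"translation": [0.7, 0, 2.1], "rot": [0, 0, 0]}, {"translation": [1.0, 0, 3.2], "rot": [0, 0, 0]}, {"translation": [1.25, 0, 4.4], "rot": [0, 0, 0]}, {"translation": [1.5, 0, 5.6], "rot": [0, 0, 0]}, {"translation": [1.7, 0, 6.8], "rot": [0, 0, 0]}, {"translation": [1.85, 0, 7.9], "rot": [0, 0, 0]}, {"translation": [1.9, 0, 8.5], "rot": [0, 0, 0]}])

```text
clock: 7.68
eef_pos: [592.9, -60.1, 349.9]
tcp_rot: [3.14, 0.002, -2.899]
contact_force: [1.2, -0.1, 10.8]
opening: -0.006
```

Emit:
step_arm(deltas=[{"translation": [0, 0, 0], "rot": [0, 0, 0]}, {"translation": [0.05, 0, 0.3], "rot": [0, 0, 0]}, {"translation": [0.05, 0, 0.5], "rot": [0, 0, 0]}, {"translation": [0.05, 0, 0.6], "rot": [0, 0, 0]}, {"translation": [0.05, 0, 0.6], "rot": [0, 0, 0]}])

```text
clock: 8.3
eef_pos: [592.4, -60.1, 344.3]
tcp_rot: [3.14, 0.002, -2.899]
contact_force: [1.4, 0.3, 7.9]
opening: 0.003
```

Emit:
step_arm(deltas=[{"translation": [0, 0, 0.1], "rot": [0, 0, 0]}, {"translation": [0, 0, 0.2], "rot": [0, 0, 0]}, {"translation": [0, 0, 0.3], "rot": [0, 0, 0]}, {"translation": [0, 0, 0.3], "rot": [0, 0, 0]}])

```text
clock: 8.8
eef_pos: [592.3, -60.2, 341.4]
tcp_rot: [3.14, 0.002, -2.899]
contact_force: [1.6, -0.2, 10.7]
opening: 0.001
```

Emit:
step_arm(deltas=[{"translation": [0, 0, 0.1], "rot": [0, 0, 0]}, {"translation": [0, 0, 0.1], "rot": [0, 0, 0]}, {"translation": [0, 0, 0.1], "rot": [0, 0, 0]}])

```text
clock: 9.18
eef_pos: [592.3, -60.2, 341.4]
tcp_rot: [3.14, 0.002, -2.899]
contact_force: [-3.1, -0.1, 19.1]
opening: 0.003
```

Another 1 mm of command raised the force from 10.7 to 19 N with no travel. The tip is at 168.4 mm, so the lid is on its stop. I'll check that by eye.

Run:
```python
from h import *
from rig import readout,imaging
for n in ("wrist","scene","top"):
    f=imaging.grab_frame(n); im=f["image"][:,:,::-1]
    if n=="scene": im=cv2.resize(im[90:345,230:500],None,fx=2.3,fy=2.3,interpolation=cv2.INTER_CUBIC)
    cv2.imwrite(f"pics/{n}8.png",im)
s=readout.sense()
print(s["clock"],s["eef_pos"],s["contact_force"], s["eef_pos"]+173*Ro.from_euler('xyz',s["tcp_rot"]).as_matrix()[:,2])
```

```text
9.325 [592.33038839 -60.22051306 341.35960586] [-3.25745286 -0.28453586 19.30602722] [592.61903673 -59.90995173 168.36012541]
```

View pics/scene8.png

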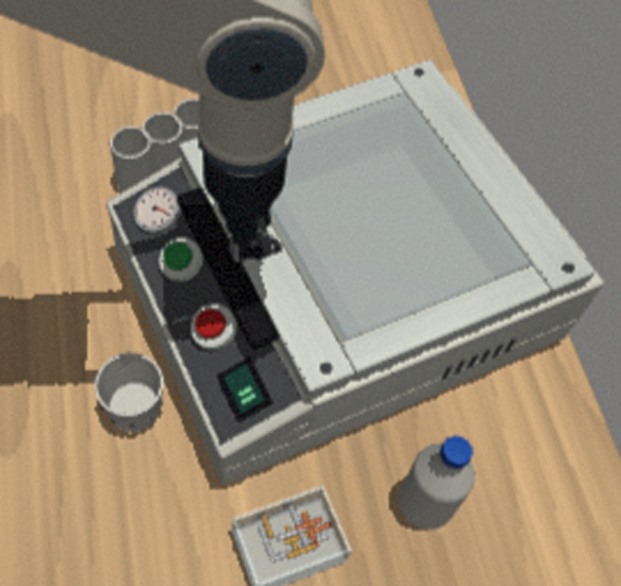

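View pics/wrist8.png

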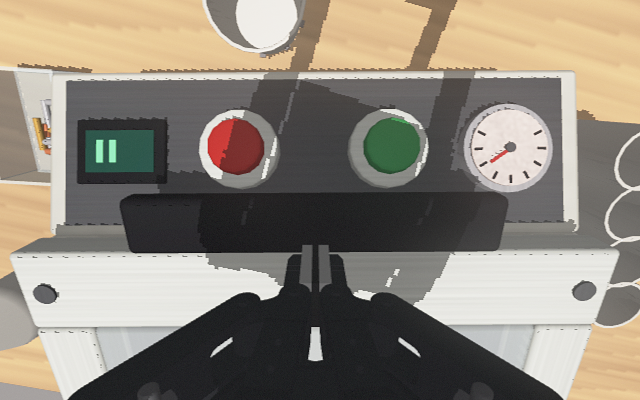

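View pics/top8.png

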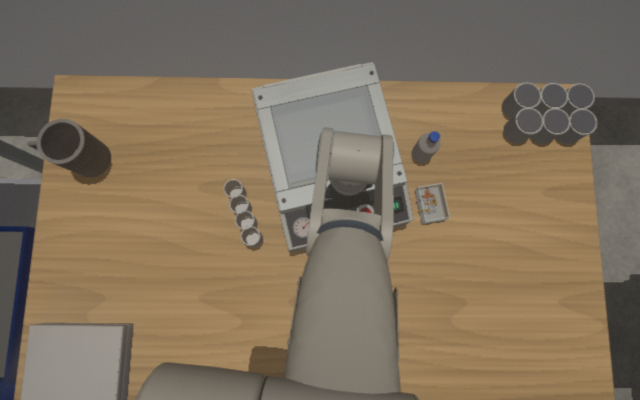

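The lid is level on the body, the tips are on its front edge at (316,247), both buttons are out and the bystanders are in place.

```bash
python3 -c "
from rig import ticket; print(ticket.sign_off())"
```

```text
the job is handed in; nothing more can be done
None
```

I pressed the green start button, pushed the lid shut by its front edge, and handed the job in at about 9.3 s with the closed fingertips still holding it shut.

- **Start button:** I pressed it along its axis until it stopped. The force read about 30 N, well above the 5 N it needs. The wrist picture showed the green cap nearly flush with its ring, and a later picture showed it back out. The joint reading itself isn't available to me, so full travel is judged from the picture and the force.
- **Lid:** It followed the tips down along its arc. The last 1 mm of command raised the force from 10.7 to 19 N with no further travel. The tip height was 168.4 mm, against 168 mm expected when shut. The last pictures show the lid level, with about 19 N still holding it down.
- **Surroundings:** The red button was never touched. In the last pictures the moulds, clip box and bottle look to be where they started.
- **Disagreement:** The press put the green button's top about 2–4 mm higher than the cameras did. This had no effect on the result.

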